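# Free the ratchet and set a stud on the bench press

### The job

Set the brass stud that stands proud in the bag board under the hand press: press the red thumb pad of the ratchet pawl right down so that its hook swings clear of the toothed wheel, then push the yellow-gripped lever down as far as it will go, so that the ram drives the stud home. Work with the fingertips only: press and push, do not grip, force or raise the lever, and disturb nothing else on the bench. Leave the pawl clear and the lever down, and take the hand away.

Things in the scene. Friction and masses are not known exactly. Their poses are not given: they have to be found in the camera images.
- press_base (a point): the white cast-iron hand press, 245 x 110 mm base, 290 mm tall to the top of its ram, standing fixed on the bench. This point lies at bench level under the middle of the base. Its axes: -x is the press's front (where the ram and round anvil are), +x its back (the column), z up. The toothed wheel, the pawl and the lever are all on its -y side; that side of the casting lies at y = -26 mm
- pawl (a joint): angle of the ratchet's hook pawl in rad: 0 = hook down between the teeth of the wheel (start), the hook clears the teeth at about 0.15, 0.45 = thumb pad down on its stop. The pivot is stiff: the pad yields to 2 to 4 N and the pawl stays where it is put
- pawl_pad (a point): centre of the top face of the pawl's red thumb pad (30 x 30 mm, 4 mm thick), at the back of the press, about 252 mm above the bench; it moves with the pad. The pad's centre is 52 mm behind the pivot; pressed down it sinks about 22 mm and ends tilted by 0.45 rad, its outer (back) edge low. The casting stands 22 mm beside the pad's centre, its top 6 mm lower than the pad; the far (-y) side is open
- pawl_pivot (a point): point on the pawl's pivot axis beside the pad (52 mm in front of the pad, 16 mm lower), fixed to the press. The pivot axis is the press's y
- lever (a joint): lever angle in rad: 0 = top stop, pointing to the press's front and 0.77 above level; it grows going down (angle above level = 0.77 - value); 1.27 = bottom stop. Starts at 0.06 to 0.20; with the pawl in, a tooth catches it at about 0.25 (a little springy). Stiff slide: it stays where it is left, takes 2 to 5 N at the grip to move, and about 4 N more from about 0.9, where the die meets the stud
- lever_grip (a point): centre of the lever's yellow cylindrical grip (29 mm diameter, reaching from 48 mm inward to 46 mm outward of this point along the lever), on the lever's centre line; it moves with the lever on a circle of 160 mm radius about lever_axis, from about 300 mm down to 130 mm above the bench. A bare 14 mm steel rod joins it to the hub
- lever_axis (a point): point on the lever's pivot axis, in the lever's plane (the lever swings 74 mm to the -y side of the press's middle plane), 205 mm above the bench, fixed to the press. The pivot axis is the press's y
- stud (a joint): how far the brass stud (17 mm cap) under the ram has been pressed into the brown bag board on the anvil, in m: 0 = its cap stands 7 mm proud (start), 0.007 = fully home. The lever drives the ram 20 mm per rad; the stud is home at lever 1.25
- awl_block: wooden block 70 x 85 x 45 mm with three wooden-handled awls standing in it, 150 mm tall over all. Not part of the job. Origin at the centre of its underside
- whetstone: blue-grey and buff sharpening stone, 200 x 60 x 27 mm, lying flat. Not part of the job. Origin at the centre of its underside, x along it
- stud_tin: open aluminium tray, 85 x 65 x 28 mm, holding spare brass studs; it stands in front of the press. Not part of the job. Origin at the centre of its underside
- edge_ink: small amber glass jar of edge ink, black cap, 48 mm across, 85 mm tall; it stands beside the press, on the side away from the lever. Not part of the job. Origin at the centre of its underside
- maul: turned wooden maul standing on its head, 82 mm across, 180 mm tall. Not part of the job. Origin at the centre of its underside
- lying_awl: awl with a dark red handle lying on the mat, 130 mm long over all, 28 mm across. Not part of the job. Origin at the centre of its underside, x along it
- slicker: dark turned wooden edge slicker, 113 mm long, 26 mm across, lying on the mat. Not part of the job. Origin at the centre of its underside, x along it

How it is judged:
By the outcome, as a careful person would: the job done as asked, in the order asked, and still so for the second after the job is handed in, with the robot touching nothing.
It also fails if it takes over 42 s, if anything falls off the work surface, if the arm or the gripper's body presses on something with over 40 N, if the wrist force passes 120 N, or if a joint passes its speed limit or range.

### The arm

A 6-joint arm with a two-finger parallel gripper is mounted at the origin on the work surface. World frame = base frame: x ahead of the robot, y to its left, z up, the work surface at z = 0. Lengths are in m, angles in degrees, forces in N, time in s.
With the tool pointing down it reaches from about 0.35 to 0.875 m from the base axis. Payload 4.2 kg.
Tool frame: the origin (TCP) lies at the very end of the fingers, on their centre line; the grasp point (between the pads) lies behind it (r.grip_point_offset is the z of the grasp point in the tool frame, in m); z points along the fingers, y is the direction in which the jaws open and shut (so a half turn about z gives the same grasp; the last joint's range is limited). The gripper opens to 87 mm and grips with 3 to 60 N. Pads are 19 mm wide; open, the fingers measure 117 mm over their backs; the gripper's body (75 mm by 190 mm) begins 51 mm behind the grasp point.
Start: joints at [-49.011, 22.042, 0.453, 0, -68.411, -14.817], TCP at [0.276, -0.561, 0.223] pointing down, gripper open.
Joint ranges: [-179.83, 179.83], [-69.29, 118.12], [-61.27, 80.66], [-181.25, 117.63], [-171.15, -9.14], [-177.46, 177.46]. Speed limits (degrees/s): [159.86, 159.86, 180, 180, 180, 180].

### API

Orientations are given as a 3x3 rotation matrix whose columns are the frame's x, y, z axes.
In Python, from station import r, capture, workorder gives the robot as it stands. The module is installed in compiled form; this text tells all that it offers.
- The arm moves only by the shell command python3 -m crank 'ROWS'. ROWS is JSON, a list of rows, each an object with "delta_rot": the turn, a rotation vector about the tool's x, y, z in rad, a list of three; "linear": the shift along the tool's x, y, z in m, a list of three; "gripper": the opening in per cent of the stroke, from 0 (shut) to 100 (fully open). A call has 1 to 10 rows; each row shifts and turns the commanded pose from where the row before left it, along the tool's axes as they then stand; what a row does not reach is not made up. A row lasts 1/8 s, in which the tool goes at most 62.5 mm and 10.7 degrees, less where a joint would pass 70% of its speed; a pose out of reach is approached as far as the arm can. A call is refused whole if a number of a shift passes 0.0625 or a number of a turn 0.188, either way. A call with a gripper value outside its range is refused whole. The fingers move at their own pace and stop on an object; the grip force is fixed at half the most. Time passes only in rows, so rows that do not move let the fingers close. It gives the time, the measured TCP pose, the force and the opening at its end, in the units of the state.
- r.sense(): the state, without advancing time (a new reading comes with each control period).
- capture(name): name is "side" or "top" or "wrist"; returns a dict with "img" (384x512x3 uint8, blue, green, red), "fx", "fy", "cx", "cy" (pixels), "dist_coeffs" ([k1, k2, p1, p2, k3] as OpenCV has them; the pictures are not rectified), "world_from_camera" (4x4, takes a point from camera to world coordinates). Camera axes: x right, y down, z forward; pixel columns grow to the right and rows downward; lengths in m; the calibration is good to about 2 mm. A picture is of the moment at which its call begins. There is no depth.
- workorder.finish_job(): hands the job in, once; it reports no verdict.
The state is a dict: "time_s": time; "joints": joint angles; "joint_velocities": joint speeds; "effort": joint torques, N m; "tcp_pos": TCP position; "ee_rot": TCP orientation; "wrist_force": force on the tool from outside, world axes, zero at the start; "moment": the same for the moment, N m; "gripper_width": opening from 0.0 (shut) to 1.0 (fully open).
Only numpy, scipy, OpenCV 4.12 (cv2) and the standard library are available. Lean on these libraries where they do the work, as an engineer would, in place of code of your own. Each camera call takes 0.05 s, during which the arm holds its last target.

## Working session

There is one attempt and no reset: what is moved stays moved. The work goes in short steps, Python scripts to look and compute and a shell command to move; the robot and the scene stay as the last step left them, time stands still between calls to the robot, and variables do not carry over. Pictures are saved under pics/ and viewed, and the job is handed in when it is done.

```bash
mkdir -p pics
python3 - <<'E'
from station import r,capture
import cv2,numpy as np
np.set_printoptions(precision=4,suppress=True)
s=r.sense();print(s['time_s'],s['tcp_pos'],s['ee_rot'],s['wrist_force'],r.grip_point_offset)
for n in("side","top","wrist"):
    c=capture(n);cv2.imwrite(f"pics/a_{n}.png",c["img"]);print(n,c["fx"],c["fy"],c["cx"],c["cy"],c["dist_coeffs"]);print(c["world_from_camera"])
E
```

```text
0.0 [ 0.2754 -0.5604  0.2215] [[-0.8975 -0.4409 -0.0011]
 [-0.4409  0.8975  0.0019]
 [ 0.0001  0.0022 -1.    ]] [ 1.1609 -0.0316  0.1294] -0.0187
side 415.42025434148167 415.42025434148167 255.486525286262 188.63668799768683 [-0.0864  0.      0.      0.      0.    ]
[[-0.2798 -0.6166  0.7358 -0.4452]
 [-0.96    0.1903 -0.2056  0.2363]
 [-0.0133 -0.7639 -0.6452  1.0649]
 [ 0.      0.      0.      1.    ]]
top 427.70532860863176 427.70532860863176 251.69263926673332 196.42313563575902 [-0.1366  0.      0.      0.      0.    ]
[[ 0.0218 -0.9969  0.0761  0.4572]
 [-0.9991 -0.0245 -0.0344 -0.0205]
 [ 0.0361 -0.0753 -0.9965  1.379 ]
 [ 0.      0.      0.      1.    ]]
wrist 327.9954523895099 327.9954523895099 254.4613600446068 190.7372379599948 [0.0177 0.     0.     0.     0.    ]
[[-0.4413  0.8615  0.251   0.2072]
 [ 0.8974  0.4233  0.1246 -0.5963]
 [ 0.0011  0.2803 -0.9599  0.3838]
 [ 0.      0.      0.      1.    ]]
```

View pics/a_side.png

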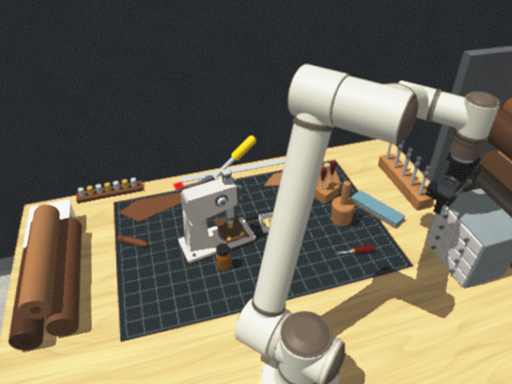

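View pics/a_top.png

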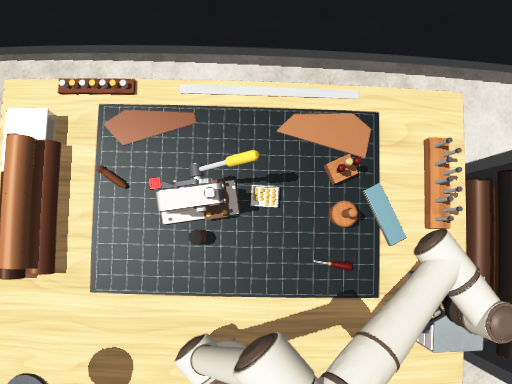

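View pics/a_wrist.png

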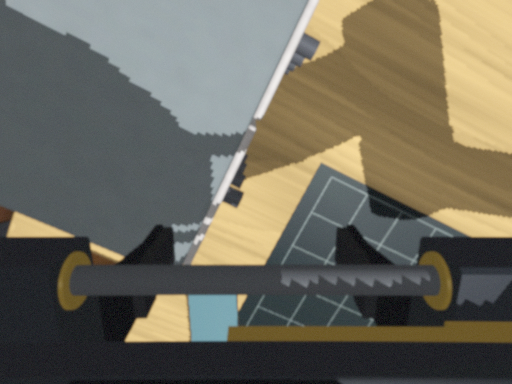

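```bash
cat > h.py <<'E'
import numpy as np,cv2
from station import r,capture
np.set_printoptions(precision=4,suppress=True)
def K(c): return np.array([[c["fx"],0,c["cx"]],[0,c["fy"],c["cy"]],[0,0,1.]])
def ray(c,uv):
    p=cv2.undistortPoints(np.array([[uv]],float),K(c),np.array(c["dist_coeffs"],float))[0,0]
    T=np.array(c["world_from_camera"]);return T[:3,3],T[:3,:3]@np.array([p[0],p[1],1.])
def atz(c,uv,z):
    o,d=ray(c,uv);return o+d*(z-o[2])/d[2]
def proj(c,P):
    T=np.linalg.inv(np.array(c["world_from_camera"]));P=np.atleast_2d(P).astype(float)
    rv=cv2.Rodrigues(T[:3,:3])[0]
    return cv2.projectPoints(P,rv,T[:3,3],K(c),np.array(c["dist_coeffs"],float))[0][:,0]
def tri(c1,u1,c2,u2):
    o1,d1=ray(c1,u1);o2,d2=ray(c2,u2)
    A=np.stack([d1,-d2],1);t=np.linalg.lstsq(A,o2-o1,rcond=None)[0]
    a=o1+d1*t[0];b=o2+d2*t[1];return (a+b)/2,np.linalg.norm(a-b)
def crop(name,fn,x0,x1,y0,y1,s):
    c=capture(name);cv2.imwrite(fn,cv2.resize(c["img"][y0:y1,x0:x1],None,fx=s,fy=s,interpolation=cv2.INTER_CUBIC));return c
E
python3 - <<'E'
from h import *
crop("side","pics/b_side.png",160,270,125,275,4)
crop("top","pics/b_top.png",140,290,140,250,5)
E
```

```text
(no output)
```

View pics/b_side.png

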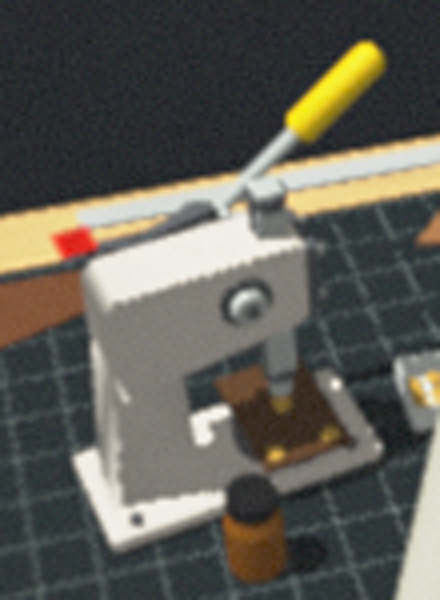

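View pics/b_top.png

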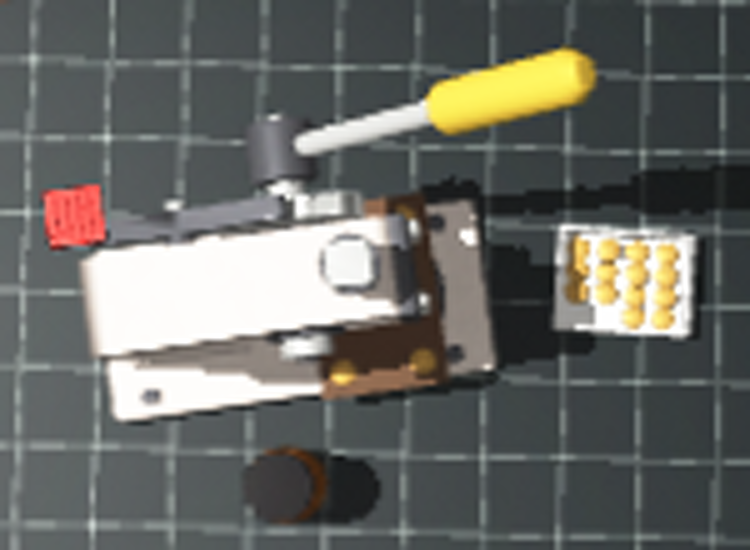

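```bash
cat > fit.py <<'E'
from h import *
from scipy.optimize import least_squares
ct=capture("top");cs=capture("side")
T=lambda a,b:np.array([140+(a+.5)/5-.5,140+(b+.5)/5-.5])
S=lambda a,b:np.array([160+(a+.5)/4-.5,125+(b+.5)/4-.5])
for n,t,s in [("pad",T(75,215),S(75,242)),("out",T(580,74),S(368,58)),("in",T(440,110),S(303,125)),("ram",T(349,263),S(267,190))]:
    print(n,*tri(ct,t,cs,s))
print("base corners",[atz(ct,T(*p),0.012)for p in[(115,418),(495,368),(478,205)]])
print("ink",atz(ct,T(283,486),.085),"tin",[atz(ct,T(*p),.028) for p in[(558,228),(696,236),(690,336),(555,330)]])
def model(q):
    x,y,yaw,ax,px,th=q
    R=np.array([[np.cos(yaw),-np.sin(yaw),0],[np.sin(yaw),np.cos(yaw),0],[0,0,1]]);o=np.array([x,y,0])
    W=lambda p:R@np.array(p)+o
    el=.77-th
    L=lambda d,:W([ax-d*np.cos(el),-.074,.205+d*np.sin(el)])
    return W,L
def res(q):
    W,L=model(q);pad=W([q[4],-.048,.252]);e=[]
    for c,P,u in[(ct,pad,T(75,215)),(cs,pad,S(75,242)),(ct,L(.112),T(434,111)),(cs,L(.112),S(304,123)),(ct,L(.206),T(587,74)),(cs,L(.206),S(374,52)),
      (ct,W([.1225,.055,.012]),T(115,418)),(ct,W([-.1225,.055,.012]),T(495,368)),(ct,W([-.1225,-.055,.012]),T(478,205))]:
        e+=list(proj(c,P)[0]-u)
    return np.array(e)
if __name__=="__main__":
    f=least_squares(res,[.52,.14,1.6,0.02,.15,.13],loss='soft_l1')
    print(f.x);print(f.fun.reshape(-1,2))
    W,L=model(f.x);print("pad",W([f.x[4],-.048,.252]),"piv",W([f.x[4]-.052,-.048,.236]),"axis",L(0),"grip",L(.16),"grip low",)
    np.save("q.npy",f.x)
E
python3 fit.py
```

```text
pad [0.5743 0.1997 0.2471] 0.00022186832019564423
out [ 0.6447 -0.0614  0.3208] 0.006453352768271021
in [0.6299 0.004  0.2784] 0.004246620718508283
ram [0.5492 0.0505 0.2823] 0.0001547072759511733
base corners [array([0.4691, 0.2147, 0.012 ]), array([ 0.5069, -0.027 ,  0.012 ]), array([ 0.6113, -0.0135,  0.012 ])]
ink [0.4301 0.0993 0.085 ] tin [array([ 0.5962, -0.0648,  0.028 ]), array([ 0.5933, -0.1528,  0.028 ]), array([ 0.5295, -0.1501,  0.028 ]), array([ 0.5313, -0.0643,  0.028 ])]
[ 0.5409  0.1013  1.7248 -0.018   0.0916  0.1134]
[[-0.2059 -0.1933]
 [-0.0139 -1.2384]
 [ 0.812   0.1214]
 [-1.8146  1.8261]
 [-0.4789  0.1665]
 [ 1.1862 -0.8711]
 [ 0.2359  0.4375]
 [ 0.3742  0.5082]
 [-0.6642 -0.8387]]
pad [0.5742 0.1992 0.252 ] piv [0.5822 0.1478 0.236 ] axis [0.6167 0.0948 0.205 ] grip [ 0.6362 -0.0304  0.3027] grip low
```

The side and top views show the red pad (top px 155,183; side px 178,185). They also show the yellow grip (top px 226–257, 154–162) and the press, with its front toward world −y. First I go up and across with the fingers shut.

```bash
python3 -m crank '[{"linear":[0,0,-0.05],"delta_rot":[0,0,0],"gripper":0},{"linear":[0,0,-0.05],"delta_rot":[0,0,0],"gripper":0},{"linear":[0,0,-0.05],"delta_rot":[0,0,0],"gripper":0},{"linear":[0,0,-0.05],"delta_rot":[0,0,0],"gripper":0},{"linear":[-0.04,0.0365,0],"delta_rot":[0,0,0],"gripper":0},{"linear":[-0.04,0.0365,0],"delta_rot":[0,0,0],"gripper":0},{"linear":[-0.04,0.0365,0],"delta_rot":[0,0,0],"gripper":0},{"linear":[-0.04,0.0365,0],"delta_rot":[0,0,0],"gripper":0},{"linear":[-0.04,0.0365,0],"delta_rot":[0,0,0],"gripper":0},{"linear":[-0.04,0.0365,0],"delta_rot":[0,0,0],"gripper":0}]'; python3 -c "
from h import *;s=r.sense();print(s['joints'])"
```

```text
time_s: 1.6
tcp_pos: [0.3947, -0.2568, 0.4227]
ee_rot: [[-0.898, -0.441, 0.001], [-0.441, 0.898, -0.0], [-0.001, -0.0, -1.0]]
wrist_force: [1.5, 0.2, -0.5]
gripper_width: 0.022
[-13.2126   2.1216   2.6796  -0.0058 -90.5157 -50.6235]
```

```bash
python3 -m crank '[{"linear":[-0.04,0.0365,0],"delta_rot":[0,0,0],"gripper":0},{"linear":[-0.04,0.0365,0],"delta_rot":[0,0,0],"gripper":0},{"linear":[-0.04,0.0365,0],"delta_rot":[0,0,0],"gripper":0},{"linear":[-0.04,0.0365,0],"delta_rot":[0,0,0],"gripper":0},{"linear":[-0.04,0.0365,0],"delta_rot":[0,0,0],"gripper":0},{"linear":[-0.04,0.0365,0],"delta_rot":[0,0,0],"gripper":0},{"linear":[-0.04,0.0365,0],"delta_rot":[0,0,0],"gripper":0},{"linear":[-0.04,0.0365,0],"delta_rot":[0,0,0],"gripper":0},{"linear":[-0.04,0.0365,0],"delta_rot":[0,0,0],"gripper":0}]'; python3 -c "
from h import *;s=r.sense();print(s['joints'],s['time_s'])"
```

```text
time_s: 2.72
tcp_pos: [0.573, 0.1968, 0.4227]
ee_rot: [[-0.897, -0.441, 0.0], [-0.441, 0.897, 0.0], [-0.0, -0.0, -1.0]]
wrist_force: [0.0, -0.6, 0.0]
gripper_width: 0.007
[ 34.2515  16.8132  20.5924   0.0058 -93.7599 -98.0666] 2.725
```

```bash
python3 -m crank '[{"linear":[0,0,0],"delta_rot":[0,0,-0.178],"gripper":0},{"linear":[0,0,0],"delta_rot":[0,0,-0.178],"gripper":0},{"linear":[0,0,0],"delta_rot":[0,0,-0.178],"gripper":0},{"linear":[0,0,0],"delta_rot":[0,0,-0.178],"gripper":0},{"linear":[0,0,0],"delta_rot":[0,0,-0.178],"gripper":0},{"linear":[0,0,0],"delta_rot":[0,0,-0.178],"gripper":0},{"linear":[0,0,0],"delta_rot":[0,0,-0.178],"gripper":0},{"linear":[0,0,0],"delta_rot":[0,0,-0.178],"gripper":0},{"linear":[0,0,0],"delta_rot":[0,0,-0.178],"gripper":0},{"linear":[0,0,0],"delta_rot":[0,0,-0.178],"gripper":0}]' && python3 -m crank '[{"linear":[0,0,0],"delta_rot":[0,0,-0.178],"gripper":0},{"linear":[0,0,0],"delta_rot":[0,0,-0.178],"gripper":0},{"linear":[0,0,0],"delta_rot":[0,0,-0.178],"gripper":0},{"linear":[0,0,0],"delta_rot":[0,0,-0.178],"gripper":0},{"linear":[0,0,0],"delta_rot":[0,0,-0.178],"gripper":0},{"linear":[0,0,0],"delta_rot":[0,0,-0.178],"gripper":0},{"linear":[0,0,0],"delta_rot":[0,0,0],"gripper":0}]'; python3 -c "
from h import *;s=r.sense();print(s['joints'],s['time_s'])
c=capture('wrist');cv2.imwrite('pics/c_wrist.png',c['img'])
q=np.load('q.npy')
from fit import model
W,L=model(q)
print(proj(c,[W([q[4],-.048,.252]),L(.16),L(0),W([q[4]-.052,-.048,.236])]))
crop('side','pics/c_side.png',160,270,100,250,4)"
```

```text
time_s: 3.98
tcp_pos: [0.5726, 0.1951, 0.4225]
ee_rot: [[0.622, -0.783, -0.0], [-0.783, -0.622, 0.0], [-0.0, 0.0, -1.0]]
wrist_force: [-0.4, 1.0, 0.2]
gripper_width: 0.002
time_s: 4.85
tcp_pos: [0.5726, 0.1951, 0.4225]
ee_rot: [[0.987, 0.16, -0.0], [0.16, -0.987, -0.0], [-0.0, -0.0, -1.0]]
wrist_force: [0.2, -0.6, 0.2]
gripper_width: 0.004
[ 34.1311  16.7265  20.4497  -0.0047 -93.7303  65.1017] 4.85
pad [0.5743 0.1997 0.2471] 0.00022186832019564423
out [ 0.6447 -0.0614  0.3208] 0.006453352768271021
in [0.6299 0.004  0.2784] 0.004246620718508283
ram [0.5492 0.0505 0.2823] 0.0001547072759511733
base corners [array([0.4691, 0.2147, 0.012 ]), array([ 0.5069, -0.027 ,  0.012 ]), array([ 0.6113, -0.0135,  0.012 ])]
ink [0.4301 0.0993 0.085 ] tin [array([ 0.5962, -0.0648,  0.028 ]), array([ 0.5933, -0.1528,  0.028 ]), array([ 0.5295, -0.1501,  0.028 ]), array([ 0.5313, -0.0643,  0.028 ])]
[[248.9033 170.4834]
 [523.1352 155.5857]
 [344.7508 140.1137]
 [297.0782 167.5815]]
```

View pics/c_wrist.png

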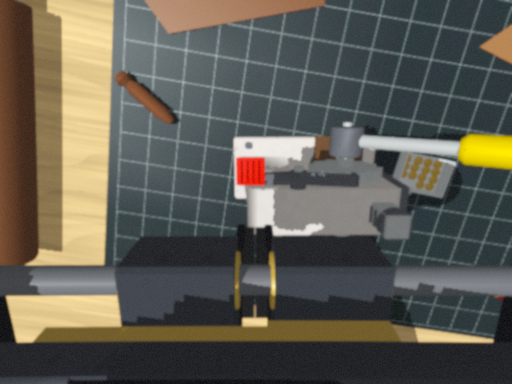

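View pics/c_side.png

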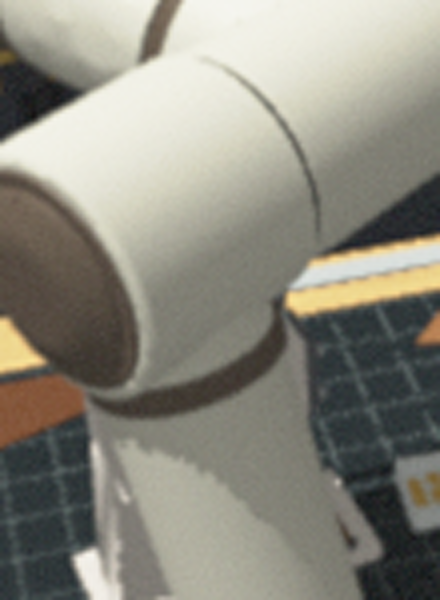

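The wrist view puts the pad centre at px (250,171). The model predicts (249,170.5), so the fit holds. I now shift to 8 mm behind and 5 mm outside, then go down.

```bash
python3 -m crank '[{"linear":[0.0055,-0.0115,0],"delta_rot":[0,0,0],"gripper":0},{"linear":[0,0,0.045],"delta_rot":[0,0,0],"gripper":0},{"linear":[0,0,0.045],"delta_rot":[0,0,0],"gripper":0},{"linear":[0,0,0.045],"delta_rot":[0,0,0],"gripper":0},{"linear":[0,0,0.015],"delta_rot":[0,0,0],"gripper":0},{"linear":[0,0,0],"delta_rot":[0,0,0],"gripper":0}]'; python3 -c "
from h import *
c=capture('wrist');cv2.imwrite('pics/d_wrist.png',c['img'])
crop('top','pics/d_top.png',120,290,120,250,4)"
```

```text
time_s: 5.8
tcp_pos: [0.5765, 0.2077, 0.2724]
ee_rot: [[0.987, 0.163, -0.0], [0.163, -0.987, -0.001], [-0.001, 0.001, -1.0]]
wrist_force: [-0.5, -0.2, 0.3]
gripper_width: 0.004
```

View pics/d_wrist.png

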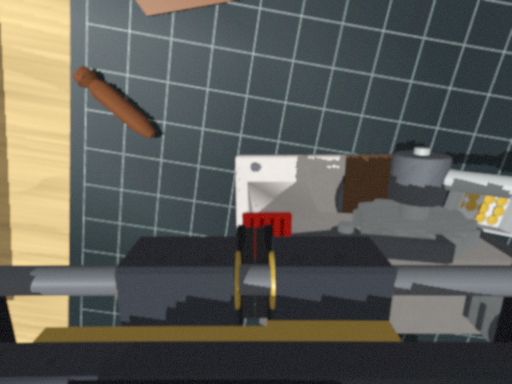

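View pics/d_top.png

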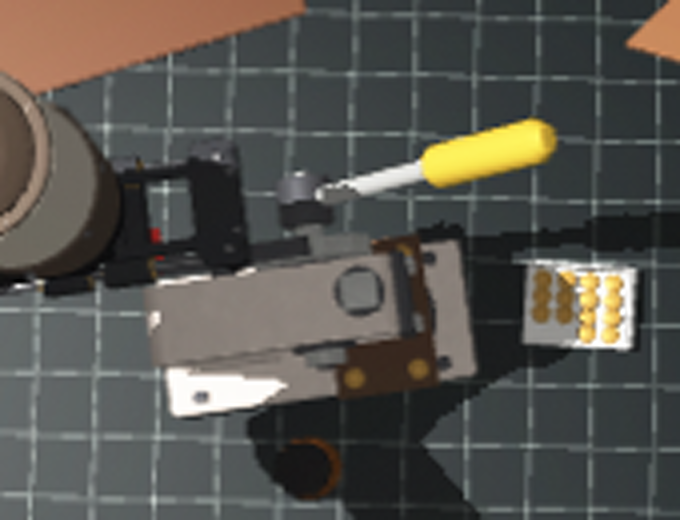

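```bash
python3 -m crank '[{"linear":[0,0,0.01],"delta_rot":[0,0,0],"gripper":0},{"linear":[0,0,0.006],"delta_rot":[0,0,0],"gripper":0},{"linear":[0,0,0.005],"delta_rot":[0,0,0],"gripper":0},{"linear":[0,0,0.004],"delta_rot":[0,0,0],"gripper":0}]'; python3 -m crank '[{"linear":[0,0,0.004],"delta_rot":[0,0,0],"gripper":0},{"linear":[0,0,0.004],"delta_rot":[0,0,0],"gripper":0}]';python3 -m crank '[{"linear":[0,0,0.003],"delta_rot":[0,0,0],"gripper":0}]'
```

```text
time_s: 6.4
tcp_pos: [0.5765, 0.2078, 0.248]
ee_rot: [[0.987, 0.163, 0.001], [0.163, -0.987, 0.001], [0.002, -0.001, -1.0]]
wrist_force: [-1.6, -0.6, 3.4]
gripper_width: 0.005
time_s: 6.65
tcp_pos: [0.5766, 0.208, 0.2397]
ee_rot: [[0.987, 0.163, 0.001], [0.163, -0.987, 0.001], [0.002, -0.001, -1.0]]
wrist_force: [0.4, 2.2, 2.4]
gripper_width: 0.008
time_s: 6.78
tcp_pos: [0.5764, 0.2076, 0.2364]
ee_rot: [[0.987, 0.163, 0.001], [0.163, -0.987, 0.0], [0.001, -0.0, -1.0]]
wrist_force: [1.0, 3.2, 2.4]
gripper_width: 0.006
```

```bash
python3 -m crank '[{"linear":[0,0,0.003],"delta_rot":[0,0,0],"gripper":0}]';python3 -m crank '[{"linear":[0,0,0.003],"delta_rot":[0,0,0],"gripper":0}]'; python3 -m crank '[{"linear":[0,0,0.002],"delta_rot":[0,0,0],"gripper":0}]'
```

```text
time_s: 6.9
tcp_pos: [0.5764, 0.2075, 0.2334]
ee_rot: [[0.987, 0.163, 0.0], [0.163, -0.987, 0.0], [0.001, -0.0, -1.0]]
wrist_force: [0.7, 1.7, 1.7]
gripper_width: 0.005
time_s: 7.02
tcp_pos: [0.5765, 0.2073, 0.2304]
ee_rot: [[0.987, 0.163, 0.0], [0.163, -0.987, 0.0], [0.0, 0.0, -1.0]]
wrist_force: [1.2, 1.7, 2.4]
gripper_width: 0.002
time_s: 7.15
tcp_pos: [0.5766, 0.2072, 0.2295]
ee_rot: [[0.987, 0.163, 0.001], [0.163, -0.987, -0.0], [0.001, 0.001, -1.0]]
wrist_force: [-2.2, 2.4, 9.3]
gripper_width: 0.004
```

```bash
python3 -m crank '[{"linear":[0,0,0.001],"delta_rot":[0,0,0],"gripper":0},{"linear":[0,0,0],"delta_rot":[0,0,0],"gripper":0}]';python3 -m crank '[{"linear":[0,0,-0.03],"delta_rot":[0,0,0],"gripper":0},{"linear":[0,0,-0.05],"delta_rot":[0,0,0],"gripper":0},{"linear":[0,0,-0.05],"delta_rot":[0,0,0],"gripper":0},{"linear":[0,0,-0.04],"delta_rot":[0,0,0],"gripper":0},{"linear":[0,0.03,0],"delta_rot":[0,0,0],"gripper":0},{"linear":[0,0.05,0],"delta_rot":[0,0,0],"gripper":0},{"linear":[0,0.02,0],"delta_rot":[0,0,0],"gripper":0}]'; python3 -c "
from h import *
c=capture('wrist');cv2.imwrite('pics/e_wrist.png',c['img'])
crop('top','pics/e_top.png',120,290,120,250,4)
q=np.load('q.npy')
from fit import model
W,L=model(q)
for th in (0,.45):
  a=np.array([.052*np.cos(th)+.016*np.sin(th),-.052*np.sin(th)+.016*np.cos(th)])
  print(th,proj(c,[W([q[4]-.052+a[0],-.048,.236+a[1]])]))
" | tail -2
```

```text
time_s: 7.4
tcp_pos: [0.5765, 0.2072, 0.2295]
ee_rot: [[0.987, 0.163, 0.002], [0.163, -0.987, 0.0], [0.002, 0.0, -1.0]]
wrist_force: [-1.7, 1.8, 7.9]
gripper_width: 0.007
time_s: 8.28
tcp_pos: [0.592, 0.106, 0.3968]
ee_rot: [[0.987, 0.16, -0.003], [0.16, -0.987, -0.002], [-0.003, 0.001, -1.0]]
wrist_force: [-0.0, 0.9, -0.0]
gripper_width: 0.007
0 [[153.904  180.8608]]
0.45 [[159.0224 174.942 ]]
```

View pics/e_wrist.png

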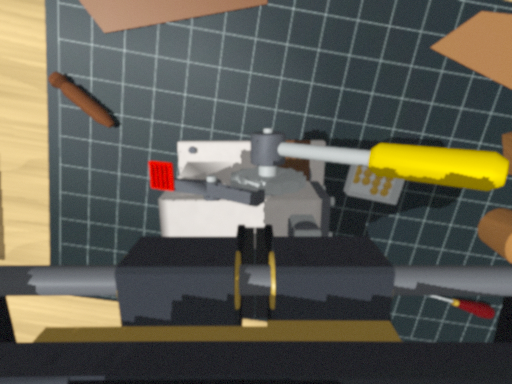

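View pics/e_top.png

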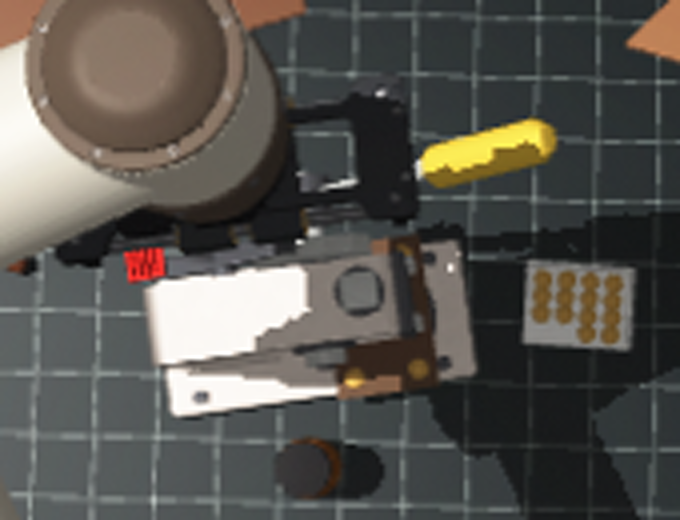

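Pad centre is at wrist px (161,176), which matches the 0.45 prediction (159,175) rather than the one for 0 (154,181). The pawl is down. Next, check the lever.

```bash
python3 - <<'E' | tail -4
from h import *
from fit import model
c=capture('wrist');q=np.load('q.npy');W,L=model(q)
print(proj(c,[L(.112),L(.206),L(0),L(.16)]),L(.16),L(.185))
E
```

```text
[[373.4014 161.3557]
 [507.0717 177.8352]
 [269.4613 148.3654]
 [434.2927 168.8933]] [ 0.6362 -0.0304  0.3027] [ 0.6392 -0.05    0.3179]
```

```bash
cat > fit2.py <<'E'
from h import *
from scipy.optimize import least_squares
import fit
fit_model=fit.model
c=capture('wrist');b,g,rr=[c['img'][...,i].astype(int) for i in range(3)]
m=((rr>110)&(g>100)&(b<70)&(abs(rr-g)<80)).astype(np.uint8)
n,l,st,ce=cv2.connectedComponentsWithStats(m);k=1+np.argmax(st[1:,4]);ys,xs=np.nonzero(l==k)
print("bbox",xs.min(),xs.max())
obs=[]
for x in range(xs.min()+12,xs.max()-11,10):
    yy=ys[xs==x];obs.append((x,(yy.min()+yy.max())/2))
obs=np.array(obs);p=np.polyfit(obs[:,0],obs[:,1],1);print("line",p,np.polyval(p,[373,507]))
xi,xo=xs.min(),xs.max()
def res(q):
    W,L=fit_model(q);e=fit.res(q)
    a=proj(c,L(.112))[0];o=proj(c,L(.206))[0]
    e2=np.array([a[0]-xi,a[1]-np.polyval(p,a[0]),o[0]-xo,o[1]-np.polyval(p,o[0])])*.5
    e=e.copy();e[12:]*=.5
    return np.r_[e,e2]
f=least_squares(res,np.load('q.npy'));q=f.x;print(q);print(f.fun.round(1))
W,L=fit_model(q);print("axis",L(0),"grip",L(.16),"r185",L(.185))
for th in(.11,.25,1.0,1.27):
    qq=q.copy();qq[5]=th;W,L=fit_model(qq);print(th,L(.185))
np.save("q2.npy",q)
E
python3 fit2.py | tail -13
```

```text
ram [0.5492 0.0505 0.2823] 0.0001547072759511733
base corners [array([0.4691, 0.2147, 0.012 ]), array([ 0.5069, -0.027 ,  0.012 ]), array([ 0.6113, -0.0135,  0.012 ])]
ink [0.4301 0.0993 0.085 ] tin [array([ 0.5962, -0.0648,  0.028 ]), array([ 0.5933, -0.1528,  0.028 ]), array([ 0.5295, -0.1501,  0.028 ]), array([ 0.5313, -0.0643,  0.028 ])]
bbox 365 511
line [  0.0442 148.6327] [165.1308 171.0577]
[ 0.5396  0.1013  1.7448 -0.0188  0.0907  0.1173]
[-0.2  1.   0.2 -0.6  0.5 -0.1 -2.1  1.8 -0.8 -0.7  0.7 -1.   0.3  0.8
  0.3  0.1 -0.6 -0.6  3.8 -2.3 -2.3  1.8]
axis [0.6157 0.0956 0.205 ] grip [ 0.6377 -0.0296  0.3022] r185 [ 0.6411 -0.0491  0.3174]
0.11 [ 0.641  -0.0483  0.3184]
0.25 [ 0.6435 -0.0625  0.2969]
1.0 [ 0.6469 -0.0818  0.1628]
1.27 [ 0.6438 -0.0643  0.1163]
```

```bash
python3 -m crank '[{"linear":[0.0065,0.036,0],"delta_rot":[0,0,0],"gripper":0},{"linear":[0.0065,0.036,0],"delta_rot":[0,0,0],"gripper":0},{"linear":[0.0065,0.036,0],"delta_rot":[0,0,0],"gripper":0},{"linear":[0.007,0.036,0],"delta_rot":[0,0,0],"gripper":0},{"linear":[0,0,0.04],"delta_rot":[0,0,0],"gripper":0},{"linear":[0,0,0],"delta_rot":[0,0,0],"gripper":0}]'; python3 -c "
from h import *
c=capture('wrist');cv2.imwrite('pics/f_wrist.png',c['img'])
crop('top','pics/f_top.png',150,300,110,230,5)"
```

```text
time_s: 9.52
tcp_pos: [0.6406, -0.029, 0.3538]
ee_rot: [[0.987, 0.162, -0.008], [0.162, -0.987, -0.0], [-0.008, -0.001, -1.0]]
wrist_force: [0.2, 0.2, -0.3]
gripper_width: 0.006
```

View pics/f_wrist.png

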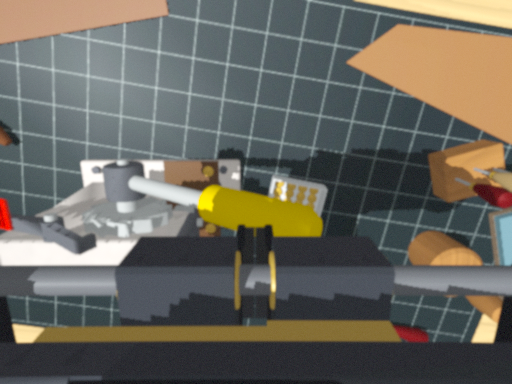

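View pics/f_top.png

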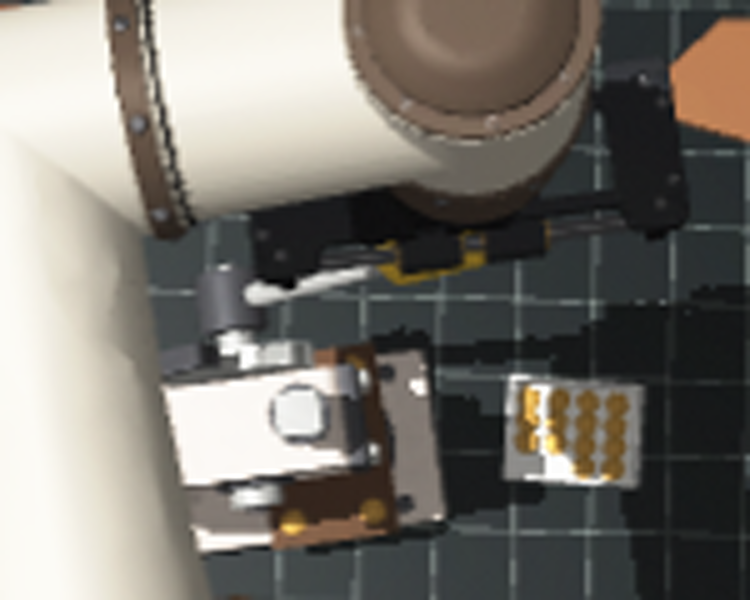

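```bash
python3 - <<'E' | tail -8
from h import *
from fit import model
c=capture('wrist');q=np.load('q2.npy');W,L=model(q);s=r.sense();t=np.array(s['tcp_pos']);z=np.array(s['ee_rot'])[:,2]
print(s['time_s'],"tcp",proj(c,t)[0],"below",proj(c,t+z*.045)[0]);
print(proj(c,[L(.112),L(.16),L(.206),L(0),L(.112)+[.0143,.0025,0],L(.16)+[.0143,.0025,0]]))
print(t,L(.16))
E
```

```text
9.775 tcp [250.8149 243.9294] below [251.4724 214.8312]
[[204.4025 203.3851]
 [251.9031 215.6414]
 [309.5199 230.5349]
 [124.9245 182.9229]
 [203.4726 185.8437]
 [251.6845 196.1786]]
[ 0.6427 -0.0285  0.3598] [ 0.6377 -0.0296  0.3022]
```

```bash
python3 -m crank '[{"linear":[-0.002,0,0.012],"delta_rot":[0,0,0],"gripper":0},{"linear":[0,0,0.008],"delta_rot":[0,0,0],"gripper":0},{"linear":[0,0.003,0.008],"delta_rot":[0,0,0],"gripper":0},{"linear":[0,0.004,0.008],"delta_rot":[0,0,0],"gripper":0}]'; python3 -m crank '[{"linear":[0,0.004,0.007],"delta_rot":[0,0,0],"gripper":0},{"linear":[0,0.004,0.007],"delta_rot":[0,0,0],"gripper":0}]'
```

```text
time_s: 10.28
tcp_pos: [0.6414, -0.0367, 0.322]
ee_rot: [[0.987, 0.163, 0.001], [0.163, -0.987, -0.001], [0.001, 0.001, -1.0]]
wrist_force: [-0.7, 1.5, 3.8]
gripper_width: 0.002
time_s: 10.52
tcp_pos: [0.6429, -0.0447, 0.3078]
ee_rot: [[0.987, 0.162, 0.002], [0.162, -0.987, -0.0], [0.002, 0.0, -1.0]]
wrist_force: [0.1, 0.4, 4.2]
gripper_width: -0.0
```

```bash
python3 -m crank '[{"linear":[0,0.003,0.008],"delta_rot":[0,0,0],"gripper":0},{"linear":[0,0.003,0.008],"delta_rot":[0,0,0],"gripper":0},{"linear":[0,0.003,0.009],"delta_rot":[0,0,0],"gripper":0}]'; python3 -m crank '[{"linear":[0,0.003,0.01],"delta_rot":[0,0,0],"gripper":0},{"linear":[0,0.003,0.01],"delta_rot":[0,0,0],"gripper":0},{"linear":[0,0.002,0.01],"delta_rot":[0,0,0],"gripper":0},{"linear":[0,0.002,0.01],"delta_rot":[0,0,0],"gripper":0},{"linear":[0,0.002,0.01],"delta_rot":[0,0,0],"gripper":0}]'; python3 -c "
from h import *
c=capture('wrist');cv2.imwrite('pics/g_wrist.png',c['img'])"
```

```text
time_s: 10.9
tcp_pos: [0.6441, -0.0534, 0.2821]
ee_rot: [[0.987, 0.162, 0.0], [0.162, -0.987, -0.0], [0.0, 0.0, -1.0]]
wrist_force: [0.6, -0.5, 3.7]
gripper_width: 0.006
time_s: 11.52
tcp_pos: [0.6459, -0.0652, 0.2318]
ee_rot: [[0.987, 0.162, -0.0], [0.162, -0.987, -0.0], [-0.0, 0.0, -1.0]]
wrist_force: [0.0, -0.8, 3.5]
gripper_width: 0.005
```

View pics/g_wrist.png

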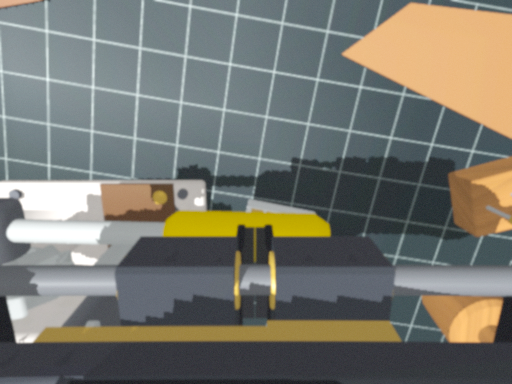

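```bash
python3 -m crank '[{"linear":[0,0.001,0.01],"delta_rot":[0,0,0],"gripper":0},{"linear":[0,0,0.01],"delta_rot":[0,0,0],"gripper":0},{"linear":[0,0,0.01],"delta_rot":[0,0,0],"gripper":0},{"linear":[0,0,0.009],"delta_rot":[0,0,0],"gripper":0}]'; python3 -m crank '[{"linear":[0,-0.001,0.008],"delta_rot":[0,0,0],"gripper":0},{"linear":[0,-0.001,0.008],"delta_rot":[0,0,0],"gripper":0}]'; python3 -c "
from h import *
c=capture('side');cv2.imwrite('pics/h_side.png',c['img'])
c=capture('wrist');cv2.imwrite('pics/h_wrist.png',c['img'])"
```

```text
time_s: 12.08
tcp_pos: [0.6458, -0.066, 0.1934]
ee_rot: [[0.987, 0.163, -0.001], [0.163, -0.987, -0.0], [-0.001, 0.0, -1.0]]
wrist_force: [-4.0, -0.1, 8.3]
gripper_width: 0.005
time_s: 12.32
tcp_pos: [0.6456, -0.0641, 0.1782]
ee_rot: [[0.987, 0.163, 0.0], [0.163, -0.987, -0.0], [0.0, 0.001, -1.0]]
wrist_force: [-2.8, -0.7, 7.9]
gripper_width: 0.0
```

View pics/h_side.png

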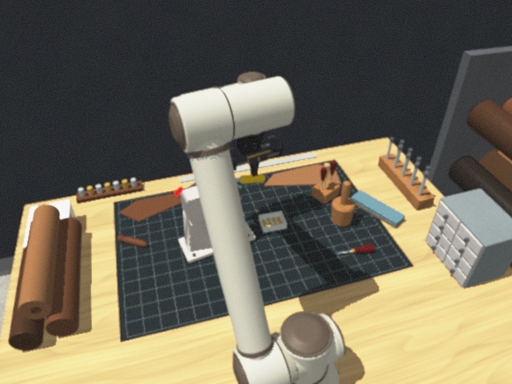

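View pics/h_wrist.png

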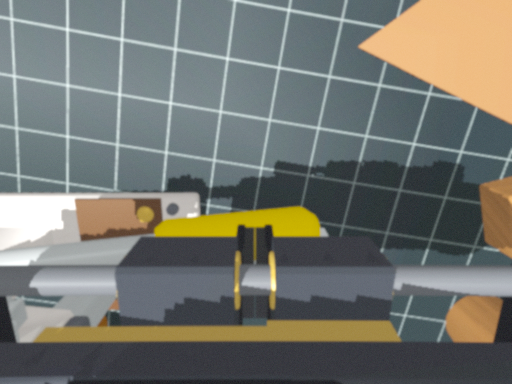

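```bash
python3 -m crank '[{"linear":[0,-0.001,0.008],"delta_rot":[0,0,0],"gripper":0},{"linear":[0,-0.001,0.008],"delta_rot":[0,0,0],"gripper":0},{"linear":[0,-0.001,0.008],"delta_rot":[0,0,0],"gripper":0}]'; python3 -m crank '[{"linear":[0,-0.001,0.006],"delta_rot":[0,0,0],"gripper":0}]';  python3 -m crank '[{"linear":[0,0,0.004],"delta_rot":[0,0,0],"gripper":0}]'; python3 -m crank '[{"linear":[0,0,0.003],"delta_rot":[0,0,0],"gripper":0}]'
```

```text
time_s: 12.8
tcp_pos: [0.6462, -0.0603, 0.1548]
ee_rot: [[0.987, 0.163, 0.003], [0.163, -0.987, 0.001], [0.003, -0.0, -1.0]]
wrist_force: [-1.8, 0.8, 8.5]
gripper_width: 0.003
time_s: 12.92
tcp_pos: [0.6464, -0.0593, 0.1488]
ee_rot: [[0.987, 0.163, 0.004], [0.163, -0.987, 0.001], [0.004, 0.0, -1.0]]
wrist_force: [-1.3, 0.0, 8.8]
gripper_width: 0.004
time_s: 13.05
tcp_pos: [0.6466, -0.0593, 0.1449]
ee_rot: [[0.987, 0.163, 0.004], [0.163, -0.987, 0.001], [0.004, 0.0, -1.0]]
wrist_force: [-0.5, 0.3, 8.0]
gripper_width: 0.006
time_s: 13.18
tcp_pos: [0.6468, -0.0593, 0.1421]
ee_rot: [[0.987, 0.163, 0.005], [0.163, -0.987, 0.001], [0.005, 0.0, -1.0]]
wrist_force: [0.3, 0.8, 8.1]
gripper_width: 0.008
```

```bash
python3 -m crank '[{"linear":[0,0,0.002],"delta_rot":[0,0,0],"gripper":0}]'; python3 -m crank '[{"linear":[0,0,0.002],"delta_rot":[0,0,0],"gripper":0}]';  python3 -m crank '[{"linear":[0,0,0.002],"delta_rot":[0,0,0],"gripper":0}]'
```

```text
time_s: 13.3
tcp_pos: [0.647, -0.0594, 0.1404]
ee_rot: [[0.987, 0.163, 0.005], [0.163, -0.987, 0.0], [0.005, 0.0, -1.0]]
wrist_force: [-0.8, 0.2, 11.2]
gripper_width: 0.003
time_s: 13.42
tcp_pos: [0.6472, -0.0596, 0.1392]
ee_rot: [[0.986, 0.164, 0.006], [0.164, -0.987, -0.0], [0.006, 0.001, -1.0]]
wrist_force: [-1.6, 0.4, 12.4]
gripper_width: 0.002
time_s: 13.55
tcp_pos: [0.6475, -0.0599, 0.1383]
ee_rot: [[0.986, 0.164, 0.007], [0.164, -0.986, -0.001], [0.007, 0.002, -1.0]]
wrist_force: [-3.1, 0.6, 18.5]
gripper_width: 0.004
```

```bash
python3 -m crank '[{"linear":[0,0,0],"delta_rot":[0,0,0],"gripper":0}]'; python3 -m crank '[{"linear":[0,0,-0.02],"delta_rot":[0,0,0],"gripper":0},{"linear":[0,0,-0.05],"delta_rot":[0,0,0],"gripper":0},{"linear":[0,0,-0.05],"delta_rot":[0,0,0],"gripper":0},{"linear":[0,0,-0.05],"delta_rot":[0,0,0],"gripper":0},{"linear":[0,0,-0.05],"delta_rot":[0,0,0],"gripper":0},{"linear":[0,0,0],"delta_rot":[0,0,0],"gripper":0}]'; python3 - <<'E' | tail -5
from h import *
from fit import model
c=capture('wrist');cv2.imwrite('pics/i_wrist.png',c['img'])
q=np.load('q2.npy')
for th in(1.1,1.2,1.27):
    q[5]=th;W,L=model(q);print(th,proj(c,[L(.112),L(.206),L(0)]).ravel())
E
```

```text
time_s: 13.68
tcp_pos: [0.6475, -0.0599, 0.1384]
ee_rot: [[0.986, 0.164, 0.007], [0.164, -0.986, -0.001], [0.007, 0.002, -1.0]]
wrist_force: [-2.6, -0.3, 14.2]
gripper_width: 0.006
time_s: 14.42
tcp_pos: [0.6471, -0.0594, 0.3589]
ee_rot: [[0.987, 0.163, 0.01], [0.163, -0.987, 0.002], [0.01, 0.0, -1.0]]
wrist_force: [0.5, 0.2, 0.0]
gripper_width: 0.005
base corners [array([0.4691, 0.2147, 0.012 ]), array([ 0.5069, -0.027 ,  0.012 ]), array([ 0.6113, -0.0135,  0.012 ])]
ink [0.4301 0.0993 0.085 ] tin [array([ 0.5962, -0.0648,  0.028 ]), array([ 0.5933, -0.1528,  0.028 ]), array([ 0.5295, -0.1501,  0.028 ]), array([ 0.5313, -0.0643,  0.028 ])]
1.1 [205.3271 172.181  284.9393 165.627   91.1203 181.5009]
1.2 [202.953  170.122  277.3466 162.4935  91.1203 181.5009]
1.27 [200.7931 168.8025 271.5684 160.5484  91.1203 181.5009]
```

View pics/i_wrist.png

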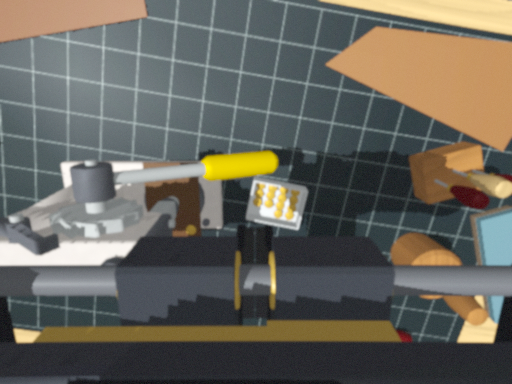

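```bash
python3 -m crank '[{"linear":[-0.01,0.04,0],"delta_rot":[0,0,0],"gripper":0},{"linear":[-0.02,0.045,0],"delta_rot":[0,0,0],"gripper":0},{"linear":[-0.02,0.045,0],"delta_rot":[0,0,0],"gripper":0},{"linear":[-0.02,0.045,0],"delta_rot":[0,0,0],"gripper":0},{"linear":[-0.02,0.045,0],"delta_rot":[0,0,0],"gripper":0},{"linear":[-0.02,0.045,0],"delta_rot":[0,0,0],"gripper":0},{"linear":[-0.02,0.045,0],"delta_rot":[0,0,0],"gripper":0},{"linear":[-0.01,0.03,0],"delta_rot":[0,0,0],"gripper":0},{"linear":[0,0,0],"delta_rot":[0,0,0],"gripper":0}]'; python3 - <<'E' | tail -8
from h import *
from fit import model
ct=crop('top','pics/j_top.png',140,290,140,250,5)
cs=crop('side','pics/j_side.png',160,270,125,275,4)
q=np.load('q2.npy')
for th in(1.1,1.2,1.27):
    q[5]=th;W,L=model(q);print(th,((proj(ct,[L(.112),L(.206)])-[140,140])*5).ravel(),((proj(cs,[L(.112),L(.206)])-[160,125])*4).ravel())
for th in (.15,.3,.45):
  a=np.array([.052*np.cos(th)+.016*np.sin(th),-.052*np.sin(th)+.016*np.cos(th)]);P=W([q[4]-.052+a[0],-.048,.236+a[1]])
  print(th,(proj(ct,P)[0]-140)*5,(proj(cs,P)[0]-[160,125])*4)
E
```

```text
time_s: 15.7
tcp_pos: [0.5613, -0.42, 0.3509]
ee_rot: [[0.987, 0.159, -0.004], [0.159, -0.987, 0.003], [-0.004, -0.003, -1.0]]
wrist_force: [1.3, 0.2, -0.3]
gripper_width: 0.004
base corners [array([0.4691, 0.2147, 0.012 ]), array([ 0.5069, -0.027 ,  0.012 ]), array([ 0.6113, -0.0135,  0.012 ])]
ink [0.4301 0.0993 0.085 ] tin [array([ 0.5962, -0.0648,  0.028 ]), array([ 0.5933, -0.1528,  0.028 ]), array([ 0.5295, -0.1501,  0.028 ]), array([ 0.5313, -0.0643,  0.028 ])]
1.1 [467.9367 132.4761 618.2699 118.0036] [317.9242 222.4041 410.5657 220.2049]
1.2 [460.9039 136.1473 603.5669 124.7208] [313.9905 233.1849 402.9781 239.3342]
1.27 [455.0044 138.7684 591.7348 129.4563] [310.599  240.647  396.6049 252.5159]
0.15 [ 71.6027 219.9313] [ 73.4113 246.5123]
0.3 [ 73.3739 221.674 ] [ 74.0635 254.7494]
0.45 [ 77.3445 223.0557] [ 76.2003 262.4585]
```

View pics/j_top.png

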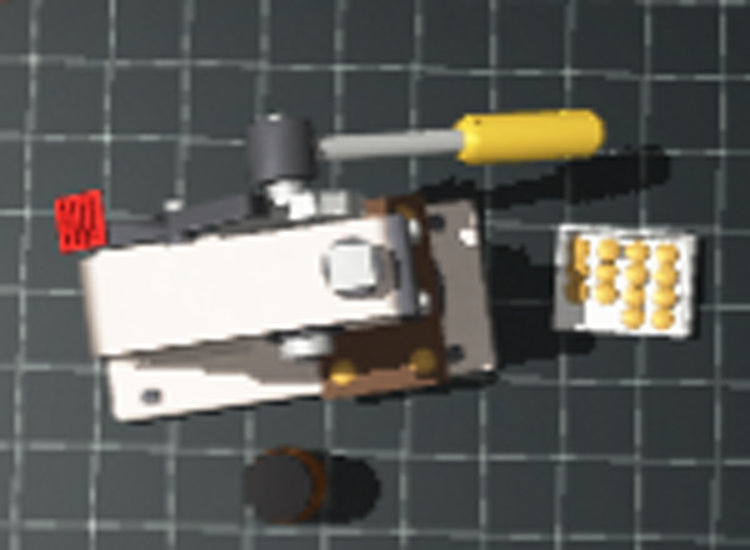

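View pics/j_side.png

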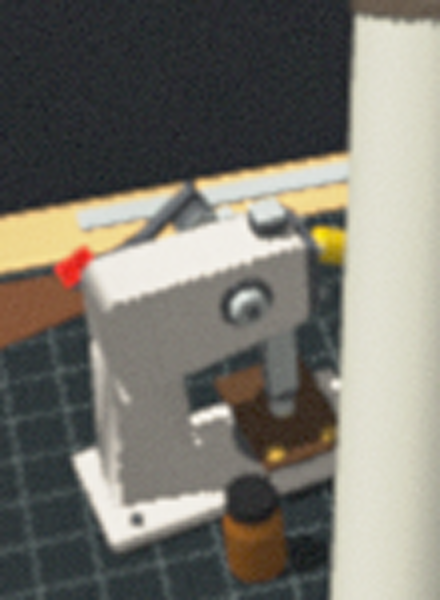

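Pad px (80,222) in the top crop and (73,266) in the side crop fit pawl ≈0.45. I'll check the lever angle more strictly by comparing silhouettes.

```bash
cat > sil.py <<'E'
from h import *
from fit import model
from scipy.optimize import minimize
c=capture('top');im=c['img'].astype(int);b,g,rr=im[...,0],im[...,1],im[...,2]
m=np.zeros(b.shape,bool);m[140:200,215:275]=((rr>90)&(g>80)&(b<.55*rr))[140:200,215:275]
ys,xs=np.nonzero(m);print("bbox",xs.min(),xs.max(),ys.min(),ys.max(),len(xs))
S=8
M=cv2.resize(m.astype(np.uint8)[130:200,200:290],None,fx=S,fy=S,interpolation=cv2.INTER_NEAREST)
def sil(q):
    W,L=model(q);A=L(.112);B=L(.206);d=(B-A)/np.linalg.norm(B-A);n=np.array([d[1],-d[0],0]);n/=np.linalg.norm(n);u=np.cross(n,d)
    t=np.linspace(0,2*np.pi,40);R=.0145
    P=np.concatenate([p+R*(np.cos(t)[:,None]*n+np.sin(t)[:,None]*u) for p in(A,B)])
    h=cv2.convexHull(((proj(c,P)-[200,130]+.5)*S-.5).astype(np.float32)).astype(np.int32)
    o=np.zeros_like(M);cv2.fillConvexPoly(o,h,1);return o
q0=np.load('q2.npy')
for th in np.arange(1.05,1.36,.04):
    def iou(v):
        q=q0.copy();q[0]+=v[0];q[2]+=v[1];q[5]=th;o=sil(q);return -(o&M).sum()/(o|M).sum()
    best=min((iou((a,w)),a,w) for a in np.arange(-.004,.0041,.002) for w in np.arange(-.03,.031,.01))
    print(round(th,2),best)
E
python3 sil.py | tail -9
```

```text
bbox 215 274 162 199 420
1.05 (np.float64(464454618266977.44), np.float64(0.004), np.float64(0.030000000000000013))
1.09 (np.float64(475541854391728.5), np.float64(0.004), np.float64(0.030000000000000013))
1.13 (np.float64(486978460235204.4), np.float64(0.004), np.float64(0.030000000000000013))
1.17 (np.float64(499952410052566.4), np.float64(0.004), np.float64(0.030000000000000013))
1.21 (np.float64(512566175045417.75), np.float64(0.004), np.float64(0.030000000000000013))
1.25 (np.float64(526613493782567.0), np.float64(0.004), np.float64(0.030000000000000013))
1.29 (np.float64(530398921007203.75), np.float64(-0.004), np.float64(-0.03))
1.33 (np.float64(521197527016911.3), np.float64(-0.004), np.float64(-0.03))sil.py:18: RuntimeWarning: overflow encountered in scalar negative
  q=q0.copy();q[0]+=v[0];q[2]+=v[1];q[5]=th;o=sil(q);return -(o&M).sum()/(o|M).sum()
```

```bash
sed -i 's/-(o&M).sum()/-float((o\&M).sum())/; s/m\[140:200,215:275\]=\(.*\)\[140:200,215:275\]/m[155:176,225:268]=\1[155:176,225:268]/' sil.py; python3 sil.py | tail -9
```

```text
bbox 231 260 162 172 273
1.05 (np.float64(-0.7086631201072618), np.float64(-0.004), np.float64(-0.009999999999999995))
1.09 (np.float64(-0.750324631710921), np.float64(-0.004), np.float64(6.938893903907228e-18))
1.13 (np.float64(-0.7743393126112557), np.float64(-0.004), np.float64(6.938893903907228e-18))
1.17 (np.float64(-0.8081688415696989), np.float64(-0.004), np.float64(0.010000000000000009))
1.21 (np.float64(-0.8269193949837258), np.float64(0.0), np.float64(-0.009999999999999995))
1.25 (np.float64(-0.8410113458528952), np.float64(0.002), np.float64(-0.019999999999999997))
1.29 (np.float64(-0.8545870191829839), np.float64(0.002), np.float64(-0.009999999999999995))
1.33 (np.float64(-0.8146348645465253), np.float64(0.004), np.float64(-0.019999999999999997))
```

The silhouette fits best at 1.25–1.29, i.e. at the bottom stop. That agrees with the hard force rise I felt there. Handing in.

Run:
```python
from h import *
from station import workorder
c=capture('top');cv2.imwrite('pics/k_top.png',c['img'])
s=r.sense();print(s['time_s'],s['wrist_force'],workorder.finish_job())
```

```text
the job is handed in; nothing more can be done
16.25 [0.0447 0.1972 0.2594] None
```

View pics/k_top.png

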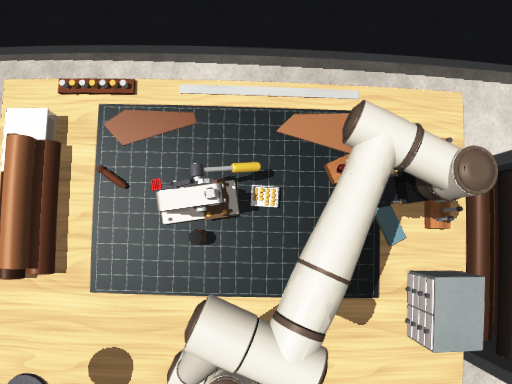

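I pressed the thumb pad down to its stop, pushed the lever down to its bottom stop, took the hand away and handed the job in at 16.3 s. The pad pressed at 2–3 N until the stop, which read about 9 N. The lever moved at about 4 N, then about 8 N as the die met the stud, and I stopped pushing when the force reached 18.5 N at the stop.

- **Pawl:** the pad's position in the last pictures fits about 0.45 rad, so the hook is clear of the wheel.
- **Lever:** the grip's outline in the top view fits best at about 1.29 rad, with 1.25 nearly as good. Taken with the force rise at the stop, I read this as the lever being fully down.
- **Stud:** I did not see the cap home; the ram hides it. I infer it from the lever, since the stud is home at 1.25 rad.
- **Other objects:** the tin, ink jar and slicker show no movement in the last pictures. In the last top view the arm hides the maul, the lying awl and part of the awl block and whetstone. The tool passed well above them and felt no contact. The wrist force at the end was zero within noise.

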